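Close the painter's case

ROBOT

A 6-joint arm with a two-finger parallel gripper is mounted at the origin on the work surface. World frame = base frame: x ahead of the robot, y to its left, z up, the work surface at z = 0. Lengths are in m, angles in rad, forces in N, time in s.
With the tool pointing down it reaches from about 0.225 to 0.875 m from the base axis. Payload 3.4 kg.
Tool frame: the origin (TCP) lies between the finger pads; the fingertips stand 25 mm ahead of it and the grasp point (between the pads) lies 6 mm ahead of it (manip.tips_ahead is the distance from the TCP to the fingertips, in m); z points along the fingers, x is the direction in which the jaws open and shut, and the axes are right-handed (so a half turn about z gives the same grasp; the last joint's range is limited). The gripper opens to 85 mm and grips with 20 to 120 N. Pads are 22 mm wide; open, the fingers measure 114 mm over their backs; the gripper's body (76 mm by 85 mm) begins 54 mm behind the grasp point. The pads swing forward as they close: fully open they stand 13 mm farther back than shut.
Start: joints at [1.188, 0.276, 1.505, -0, 1.361, -0.121], TCP at [0.149, 0.555, 0.256] pointing down, gripper open.
Joint ranges: [-2.89, 2.89], [-0.75, 2.08], [0.22, 2.7], [-1.18, 4.32], [0.11, 2.71], [-2.7, 2.7]. Speed limits (rad/s): [2.57, 2.57, 3.14, 3.14, 3.14, 3.14].

INTERFACE

Orientations are given as a unit quaternion [w, x, y, z].
In Python, from rig import manip gives the robot as it stands. The module is installed in compiled form; this text tells all that it offers.
- The arm moves only by the tool send_rows, never from a script. Its argument "plan" is a list of rows, each an object with "linear": the shift along the tool's x, y, z in m, a list of three; "delta_rot": the turn, a rotation vector about the tool's x, y, z in degrees, a list of three; "fingers": the finger opening in m, from 0 to 0.0854. A call has 1 to 12 rows; each row shifts and turns the pose as measured when the row begins, along the tool's axes as they then stand; what a row does not reach is not made up. A row lasts 1/12 s, in which the tool goes at most 41.7 mm and 7.16 degrees, less where a joint would pass 70% of its speed; a pose out of reach is approached as far as the arm can. A call with a gripper value outside its range is refused whole. The fingers move at their own pace and stop on an object; "force" is the grip in N (left out, the last holds). Time passes only in rows, so rows that do not move let the fingers close. It gives the time, the measured TCP pose, the force and the opening at its end, in the units of the state.
- manip.get_state(): the state, without advancing time (a new reading comes with each control period).
- manip.get_image(name): name is "scene" or "top" or "wrist"; returns the picture (384x512x3 uint8, red, green, blue); there is no depth.
- manip.camera_info(name): a dict with "K" (3x3 intrinsics, pixels), "dist" ([k1, k2, p1, p2, k3] as OpenCV has them; the pictures are not rectified), "rvec" (rotation vector, rad) and "tvec" (3), from world to camera coordinates, as OpenCV has them. Camera axes: x right, y down, z forward; pixel columns grow to the right and rows downward; lengths in m; the calibration is good to about 2 mm. A picture is of the moment at which its call begins: read the wrist's pose just before it. camera_info takes no time and is no camera call; for the wrist camera it gives the pose at the moment of the call.
- manip.sign_off(): hands the job in, once; it reports no verdict.
Trained networks look in the newest picture that a camera, given by its name, has taken for a name from the list of things; names that differ only in an ending like _2 or _b are one class to them, and where a whole thing is asked for, a point or a joint stands for the part that bears it (a point fixed in the world has none). Each returns a list of dicts, best first, with "p" (0 to 1); they miss things now and then, are a little off and sometimes report something else, mostly with a low value. They report only what shows in the picture. A call takes as long as a camera call.
- manip.find_in(thing, camera): "extent" ([left, top, right, bottom] in pixels, round what is visible of it).
- manip.masks_of(thing, camera): "pixels" (384x512 bool, what is visible of it) and "extent" ([left, top, right, bottom] in pixels, round what is visible of it).
The state is a dict: "clock": time; "qpos": joint angles; "qd": joint speeds; "effort": joint torques, N m; "position": TCP position; "ee_rot": TCP orientation; "contact_force": force on the tool from outside, world axes, zero at the start; "moment": the same for the moment, N m; "width": finger opening in m.
Only numpy, scipy, OpenCV 4.12 (cv2) and the standard library are available. Lean on these libraries where they do the work, as an engineer would, in place of code of your own. Each camera call takes 0.05 s, during which the arm holds its last target. There are 200 camera calls.

TASK

Pack the painter's wooden case: first tip the tall red tin that stands in it over onto its side, so that it lies flat on the raised floor inside the case. Then take the blue cover, hook its yellow tongue in under the case's steel lip at a slant, and swing it down until it lies flat and fully home inside the rim. Leave everything else on the bench where it is.

Things in the scene. Friction and masses are not known exactly. Their poses are not given: they have to be found in the camera images.
- case: Open wooden case, fixed to the bench, 159 (x) x 200 (y) x 74 mm high. Origin under its middle, z up; coordinates below are in its frame, mm. Its -x side, roughly facing the robot (yaw within 0.25 rad), has the steel lip. All four walls have flat ledges at z 60 on which the cover rests. Room below the ledges: x -65 to 65, y -86 to 86.
- case_lip (a point): Middle of the lip's lower front edge (case x -66, y 0, z 70), axes as the case. The lip runs along y, is 4 mm thick (top z 74); under it a slot 10 mm high above the ledge (z 60) runs 12 mm back to a stop at case x -78. The ledge wall is 17 mm thick (x -82 to -65).
- case_step (a point): Middle of the edge of the step in the case's floor (case x 0, y -40, z 12): the fence the tin tips over. On its +y side (to y 86) the raised deck, top at z 12; on its -y side (to y -86) a sunken well with its floor at z 4.
- case_rim (a point): Inner top edge of the rim opposite the lip (case x 71, y 0, z 70). The rim stands 10 mm above the ledges on three sides, inner faces at case x 71 and y -94 and 94, 6 mm thick. The seated cover lies inside it, with 5 mm of play in x and 4 mm to each side in y.
- tin: Metal tin with red band, body 70 (x) x 40 (y) x 105 mm high, plus a black cap 28 across, 13 high; about 0.35 kg. Origin under its middle, z up. Starts upright in the well, its axes the case's, its middle at case y -61, its side 1 mm from the step. Pushed near its top towards case +y it pivots over the step; past about 25 degrees it falls by itself onto the deck. Lying it is 40 mm high.
- tin_mid (a point): Middle of the tin's body, 52 mm above its underside along its z
- cover: Flat blue cover, about 0.25 kg, right side up on the bench. Origin on its underside, z up. Plate 6 mm thick, x -54 to 72, y -90 to 90 mm; yellow tongue 4 mm thick, level with the underside, on to x -72, y -75 to 75. Wooden bar handle on top at the origin: 18 wide (x), 70 long (y), z 6 to 36. Seated: axes parallel to the case's, origin at case x -6 to -1, y 0, z 60.
- cover_tongue (a point): Middle of the tongue's tip edge, at cover x -72, y 0, z 2 mm
- cover_front (a point): Middle of the edge opposite the tongue, at cover x 72, y 0, z 3 mm
- can_white: Closed round paint can with a white band, 100 mm across, 115 high. Bystander, to be left alone; origin at its underside
- can_green: Closed round paint can with a green band, 86 mm across, 100 high. Bystander, to be left alone; origin at its underside
- brush_pot: Round metal pot 90 mm across, 100 high, with brush handles standing out to 215 mm. Bystander, to be left alone; origin at its underside
- jar: Small glass jar 60 mm across, 90 high. Bystander, to be left alone; origin at its underside
- tape: Yellow roll of tape lying flat, 90 mm across, 25 high. Bystander, to be left alone; origin at its underside
- brush: Paint brush, 190 mm long, lying flat. Bystander, to be left alone; origin at its underside
- scraper: Flat spatula, 200 mm long, lying flat. Bystander, to be left alone; origin at its underside
- sand_block: Cork sanding block 120 x 65 x 30 mm. Bystander, to be left alone; origin at its underside

How it is judged:
On the way, in this order (a step that is already met when the one before it is completed fails the run):
1. the tin lies on its side inside the case (angle between tin's own z axis and vertical between 1.4 and 1.75 rad and x of tin_mid in the frame of case between -0.065 and 0.065 m and y of tin_mid in the frame of case between -0.086 and 0.086 m and z of tin_mid in the frame of case below 0.042 m), for 0.2 s.
2. the cover's tongue is under the lip while its other edge is still raised (y of cover_tongue in the frame of case between -0.012 and 0.012 m and x of cover_tongue in the frame of case between -0.08 and -0.069 m and z of cover_tongue in the frame of case between 0.058 and 0.07 m and angle between cover's own z axis and vertical between 0.04 and 0.8 rad), for 0.05 s.
At the end, for the whole second after the job is handed in: Tin on its side (within 10 degrees) inside the case, its middle under 42 mm high; cover flat (within 1.4 degrees) on the ledges, tongue and opposite edge within 3 mm of seated height, tongue at least 3 mm under the lip and centred within 12 mm; both at rest (all of step 1 and y of cover_tongue in the frame of case between -0.012 and 0.012 m and x of cover_tongue in the frame of case between -0.08 and -0.069 m and z of cover_tongue in the frame of case between 0.058 and 0.07 m and z of cover_tongue in the frame of case below 0.065 m and z of cover_front in the frame of case between 0.06 and 0.066 m and angle between cover's own z axis and vertical below 0.025 rad and linear speed of each of cover, tin below 0.01 m/s); the robot touches nothing.
It fails at once if a bystander is moved by more than 30 mm (distance of any of can_white, can_green, brush_pot, jar, tape, brush, scraper, sand_block from where it was at the start of the episode above 0.03 m).
It also fails if it takes over 54 s, if anything falls off the work surface, if the arm or the gripper's body presses on something with over 40 N, if the wrist force passes 120 N, or if a joint passes its speed limit or range.

## Working session

There is one attempt and no reset: what is moved stays moved. The work goes in short steps, Python scripts to look and compute and a tool call to move; the robot and the scene stay as the last step left them, time stands still between calls to the robot, and variables do not carry over. Pictures are saved under pics/ and viewed, about 8 in all and at most 12, crops included, and the job is handed in when it is done.

Besides the shell and the picture viewer there is one more tool, called after "Call:" by a JSON object that holds its "fn" and its "kwargs". send_rows: Moves the arm, as the interface text tells. Its arguments: {"type":"object","properties":{"plan":{"type":"array","items":{"type":"object","properties":{"linear":{"type":"array","items":{"type":"number"}},"delta_rot":{"type":"array","items":{"type":"number"}},"fingers":{"type":"number"}}}},"force":{"type":"number"}},"required":["plan"]}

```bash
mkdir -p pics; cat > h.py <<'E'
import numpy as np, cv2
from scipy.spatial.transform import Rotation as R
from rig import manip
def save(n,cam):
    im=manip.get_image(cam); cv2.imwrite(f'pics/{n}.png',im[:,:,::-1]); return im
def cam(c):
    i=manip.camera_info(c); return [np.array(i[k],float) for k in('K','dist','rvec','tvec')]
def ray(c,uv,z):
    K,d,r,t=cam(c); Rm=cv2.Rodrigues(r)[0]; C=-Rm.T@t.ravel()
    p=cv2.undistortPoints(np.array(uv,float).reshape(-1,1,2),K,d).reshape(-1,2)
    D=np.c_[p,np.ones(len(p))]@Rm
    return C+D*((z-C[2])/D[:,2])[:,None]
def proj(c,P):
    K,d,r,t=cam(c); return cv2.projectPoints(np.array(P,float).reshape(-1,1,3),r,t,K,d)[0].reshape(-1,2)
E
python3 - <<'E'
from h import *
np.set_printoptions(precision=3,suppress=True)
a=save('top0','top'); 
for th in ['case','tin','cover']:
    for m in manip.masks_of(th,'top')[:2]:
        px=m['pixels']; c=cv2.minAreaRect(np.argwhere(px)[:,::-1].astype(np.float32)); print('top',th,m['p'],m['extent'],c)
b=save('scene0','scene')
for th in ['case','tin','cover']:
    for m in manip.find_in(th,'scene')[:2]: print('scene',th,m['p'],m['extent'])
for c in('top','scene'):
    K,d,r,t=cam(c); print(c,K.ravel(),-cv2.Rodrigues(r)[0].T@t.ravel())
s=manip.get_state(); print(s['clock'],s['position'],s['ee_rot'],manip.tips_ahead)
E
```

```text
top case 0.79 [265.2, 178.1, 332.9, 240.5] ((298.04852294921875, 207.1999053955078), (66.90753173828125, 56.41164016723633), 3.468229293823242)
top case 0.18 [163.7, 166.3, 226.6, 223.5] ((193.74998474121094, 194.75), (53.75871658325195, 43.323204040527344), 18.434946060180664)
top tin 0.63 [310.0, 196.6, 325.3, 224.8] ((317.0, 211.0), (24.0, 18.0), 90.0)
top tin 0.58 [166.2, 125.1, 198.6, 158.2] ((182.00001525878906, 140.00003051757812), (33.941123962402344, 28.284271240234375), 45.0)
top cover 0.65 [163.5, 168.2, 226.4, 224.5] ((193.6492919921875, 194.5170135498047), (56.33119201660156, 44.106536865234375), 19.025606155395508)
top cover 0.34 [376.4, 167.5, 405.8, 225.6] ((387.45001220703125, 194.3499755859375), (59.76704025268555, 18.973663330078125), 71.56504821777344)
scene case 0.93 [182.1, 151.2, 250.8, 206.2]
scene tin 0.84 [193.6, 153.2, 216.0, 186.1]
scene cover 0.94 [265.6, 203.2, 321.5, 257.0]
scene cover 0.65 [274.0, 246.3, 299.8, 279.1]
top [398.051   0.    251.556   0.    398.051 196.213   0.      0.      1.   ] [0.424 0.019 1.305]
scene [470.167   0.    253.577   0.    470.167 192.761   0.      0.      1.   ] [1.395 0.371 1.517]
0.4 [0.149 0.555 0.256] [ 0.     0.793  0.609 -0.   ] 0.025
```

View pics/top0.png

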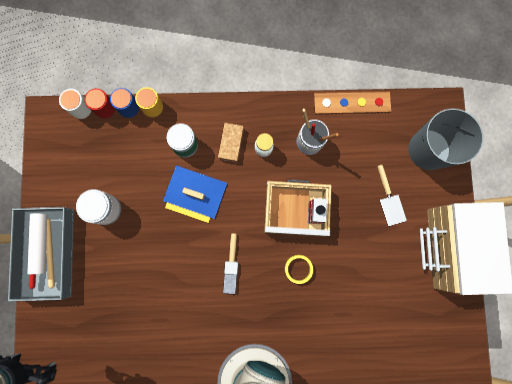

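View pics/scene0.png

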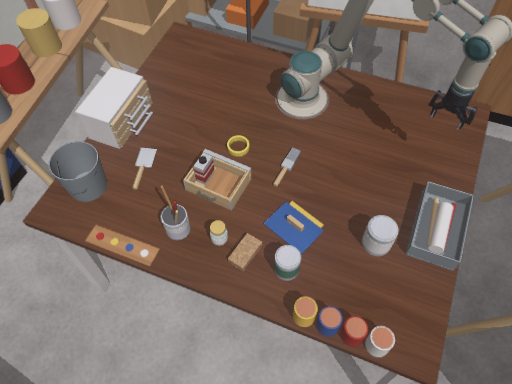

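The top view (image up = +x, left = +y) shows the case at about (298,207), with its lip at the bottom and the tin at (318,211). The cover is at (195,194) with its tongue towards the robot. The scene view agrees. Next I'll enlarge both.

```bash
python3 - <<'E'
from h import *
a=cv2.imread('pics/top0.png')
f=lambda x,y:cv2.resize(a[y:y+72,x:x+80],None,fx=5,fy=5*1.0,interpolation=cv2.INTER_CUBIC)
L=f(258,172);Rr=f(155,160)
o=np.hstack([L,Rr])
for i in range(0,80,10):
    for k,(x0,y0) in enumerate(((258,172),(155,160))):
        cv2.putText(o,str(x0+i),(k*400+i*5,10),0,.35,(255,255,255),1);cv2.line(o,(k*400+i*5,12),(k*400+i*5,18),(255,255,255),1)
        if i<70: cv2.putText(o,str(y0+i),(k*400,i*5+12),0,.35,(0,255,255),1)
cv2.imwrite('pics/crop0.png',o)
E
```

```text
(no output)
```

View pics/crop0.png

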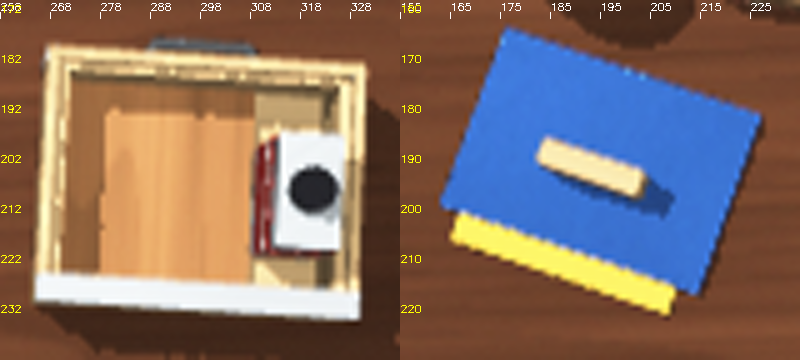

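```bash
cat > fit.py <<'E'
from h import *
from scipy.optimize import least_squares
def fit(c,uv,P,x0):
    uv=np.array(uv,float);P=np.array(P,float)
    def tr(x): 
        c_,s=np.cos(x[2]),np.sin(x[2]); return np.c_[x[0]+c_*P[:,0]-s*P[:,1],x[1]+s*P[:,0]+c_*P[:,1],P[:,2]]
    r=least_squares(lambda x:(proj(c,tr(x))-uv).ravel(),x0)
    return r.x,r.fun.reshape(-1,2)
E
python3 - <<'E'
from fit import *
np.set_printoptions(precision=4,suppress=True)
uv=np.array([(46,48),(366,64),(360,319),(34,300)])/5+np.array([258,172])-.4
h=.074
x,f=fit('top',uv,[(.077,.1,h),(.077,-.1,h),(-.082,-.1,h),(-.082,.1,h)],[.4,-.15,0]);print('case',x);print(f)
uv=np.array([(105,28),(362,116),(297,296),(41,206),(50,240),(268,315)])/5+np.array([155,160])-.4
x,f=fit('top',uv,[(.072,.09,.006),(.072,-.09,.006),(-.054,-.09,.006),(-.054,.09,.006),(-.072,.075,.004),(-.072,-.075,.004)],[.4,.2,-.3]);print('cover',x);print(f)
K,d,r,t=cam('wrist');s=manip.get_state();Rm=R.from_quat(np.roll(s['ee_rot'],-1)).as_matrix()
C=-cv2.Rodrigues(r)[0].T@t.ravel();print('wristcam in tool',Rm.T@(C-s['position']));print(Rm.T@cv2.Rodrigues(r)[0].T, K[0,0]);print(Rm)
E
```

```text
case [ 0.5379 -0.15   -0.0803]
[[ 0.2661 -0.1661]
 [-0.1646  0.0611]
 [-0.3545 -0.1484]
 [ 0.2524  0.2602]]
cover [ 0.5957  0.1813 -0.3597]
[[ 0.1381 -0.0501]
 [ 0.0538 -0.0479]
 [ 0.2046  0.0193]
 [-0.4737  0.0867]
 [ 0.2227  0.013 ]
 [-0.1433 -0.0259]]
wristcam in tool [-0.0003 -0.0707 -0.1171]
[[ 1.     -0.0012 -0.0006]
 [ 0.0013  0.9588  0.2841]
 [ 0.0003 -0.2841  0.9588]] 330.7531188574646
[[ 0.2588  0.9659 -0.0001]
 [ 0.9659 -0.2588 -0.0002]
 [-0.0002 -0.     -1.    ]]
```

Call:
{"fn": "send_rows", "kwargs": {"plan": [{"delta_rot": [0,0,-5.2]},{"delta_rot": [0,0,-5.2]},{"linear": [-0.0245,0.03,-0.003],"fingers": 0},{"linear": [-0.0245,0.03,-0.003],"fingers": 0},{"linear": [-0.0245,0.03,-0.003],"fingers": 0},{"linear": [-0.0245,0.03,-0.003],"fingers": 0},{"linear": [-0.0245,0.03,-0.003],"fingers": 0},{"linear": [-0.0245,0.03,-0.003],"fingers": 0},{"linear": [-0.0245,0.03,-0.003],"fingers": 0},{"linear": [-0.0245,0.03,-0.003],"fingers": 0},{"linear": [-0.0245,0.03,-0.003],"fingers": 0},{"linear": [-0.0245,0.03,-0.003],"fingers": 0}]}}

```text
$.plan[0]: bad value
```

Call:
{"fn": "send_rows", "kwargs": {"plan": [{"linear": [0,0,0],"delta_rot": [0,0,-5.2],"fingers": 0},{"linear": [0,0,0],"delta_rot": [0,0,-5.2],"fingers": 0},{"linear": [-0.0245,0.03,-0.003],"delta_rot": [0,0,0],"fingers": 0},{"linear": [-0.0245,0.03,-0.003],"delta_rot": [0,0,0],"fingers": 0},{"linear": [-0.0245,0.03,-0.003],"delta_rot": [0,0,0],"fingers": 0},{"linear": [-0.0245,0.03,-0.003],"delta_rot": [0,0,0],"fingers": 0},{"linear": [-0.0245,0.03,-0.003],"delta_rot": [0,0,0],"fingers": 0},{"linear": [-0.0245,0.03,-0.003],"delta_rot": [0,0,0],"fingers": 0},{"linear": [-0.0245,0.03,-0.003],"delta_rot": [0,0,0],"fingers": 0},{"linear": [-0.0245,0.03,-0.003],"delta_rot": [0,0,0],"fingers": 0},{"linear": [-0.0245,0.03,-0.003],"delta_rot": [0,0,0],"fingers": 0},{"linear": [-0.0245,0.03,-0.003],"delta_rot": [0,0,0],"fingers": 0}]}}

```text
clock: 1.4
position: [0.4367, 0.2861, 0.2856]
ee_rot: [-0.002, 0.726, 0.687, 0.001]
contact_force: [0.1, 1.1, -0.3]
width: -0.0
```

Call:
{"fn": "send_rows", "kwargs": {"plan": [{"linear": [-0.0245,0.0253,0],"delta_rot": [0,0,0],"fingers": 0},{"linear": [-0.0245,0.0253,0],"delta_rot": [0,0,0],"fingers": 0},{"linear": [-0.0245,0.0253,0],"delta_rot": [0,0,0],"fingers": 0},{"linear": [-0.0245,0.0253,0],"delta_rot": [0,0,0],"fingers": 0},{"linear": [0,0,0],"delta_rot": [0,0,0],"fingers": 0}]}}

```text
clock: 1.82
position: [0.5426, 0.1712, 0.2863]
ee_rot: [0.001, 0.729, 0.685, 0.003]
contact_force: [0.4, 0.2, -0.6]
width: 0.0001
```

```bash
python3 - <<'E'
from h import *
import pickle
i=manip.camera_info('wrist'); save('wcov','wrist'); pickle.dump(i,open('wcov.pkl','wb')); print(manip.get_state()['position'],manip.get_state()['ee_rot'])
E
```

```text
[0.54038876 0.17323251 0.28630483] [-0.00079026  0.72843995  0.68510129  0.00329282]
```

Call:
{"fn": "send_rows", "kwargs": {"plan": [{"linear": [-0.04,-0.002,0],"delta_rot": [0,0,0],"fingers": 0},{"linear": [-0.04,-0.002,0],"delta_rot": [0,0,0],"fingers": 0},{"linear": [-0.04,-0.002,0],"delta_rot": [0,0,0],"fingers": 0},{"linear": [-0.04,-0.002,0],"delta_rot": [0,0,0],"fingers": 0},{"linear": [-0.04,-0.002,0],"delta_rot": [0,0,0],"fingers": 0},{"linear": [-0.04,-0.002,0],"delta_rot": [0,0,0],"fingers": 0},{"linear": [-0.04,-0.002,0],"delta_rot": [0,0,0],"fingers": 0},{"linear": [-0.04,-0.002,0],"delta_rot": [0,0,0],"fingers": 0},{"linear": [0,0,0],"delta_rot": [0,0,0],"fingers": 0}]}}

```text
clock: 2.62
position: [0.5023, -0.1453, 0.2819]
ee_rot: [-0.004, 0.723, 0.69, 0.006]
contact_force: [-0.2, -0.4, -0.2]
width: 0.0
```

```bash
python3 - <<'E'
from h import *
import pickle
i=manip.camera_info('wrist'); b=save('wcase','wrist'); pickle.dump(i,open('wcase.pkl','wb')); print(manip.get_state()['position'],manip.get_state()['ee_rot'])
E
```

```text
[ 0.50231389 -0.14194962  0.28197226] [-0.00506028  0.7231214   0.69066703  0.00699196]
```

View pics/wcov.png

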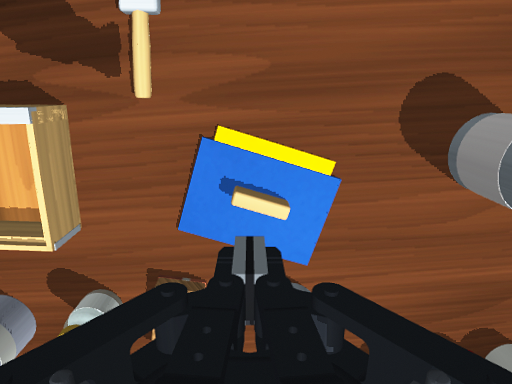

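View pics/wcase.png

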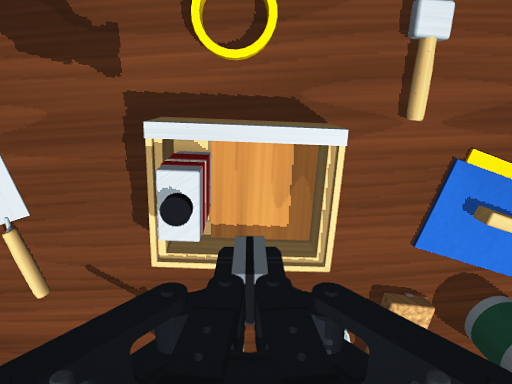

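The wrist views show the cover with its plate around (179–341, 125–265), and the case at (143–348, 121–271) with the tin upright. I'll refine both, using colour masks for the cover and a zoom for the case.

```bash
python3 - <<'E'
from fit import *
import h,pickle
np.set_printoptions(precision=4,suppress=True)
I=pickle.load(open('wcov.pkl','rb'))
h.cam=lambda c:[np.array(I[k],float) for k in('K','dist','rvec','tvec')]
im=cv2.imread('pics/wcov.png'); hsv=cv2.cvtColor(im,cv2.COLOR_BGR2HSV)
def corners(m):
    cs=max(cv2.findContours(m,0,1)[0],key=cv2.contourArea); b=cv2.boxPoints(cv2.minAreaRect(cs)); q=cv2.approxPolyDP(cs,6,True).reshape(-1,2); return b,q
bl=cv2.inRange(hsv,(100,120,40),(125,255,255)); ye=cv2.inRange(hsv,(24,150,120),(34,255,255))
for m in(bl,ye): print(*[x.tolist() for x in corners(m)])
a=cv2.imread('pics/wcase.png')[110:285,130:362]
o=cv2.resize(a,None,fx=3.4,fy=3.4,interpolation=cv2.INTER_CUBIC)
for i in range(0,232,20): cv2.putText(o,str(130+i),(int(i*3.4),10),0,.35,(255,255,255),1); cv2.line(o,(int(i*3.4),12),(int(i*3.4),18),(255,255,255),1)
cv2.imwrite('pics/crop1.png',o)
E
```

```text
[[173.76742553710938, 227.86422729492188], [201.96694946289062, 135.84469604492188], [341.0799255371094, 178.47610473632812], [312.8804016113281, 270.4956359863281]] [[202, 137], [178, 229], [231, 244], [235, 236], [263, 236], [281, 258], [307, 264], [340, 179]]
[[213.7480926513672, 139.61654663085938], [218.1958465576172, 125.09603118896484], [335.31536865234375, 160.97048950195312], [330.86761474609375, 175.49099731445312]] [[215, 136], [326, 174], [335, 162], [220, 126]]
```

View pics/crop1.png

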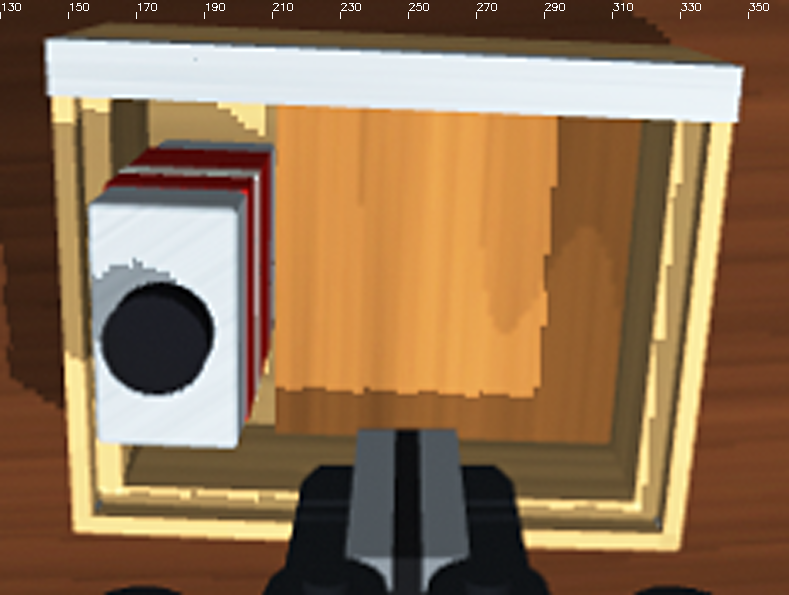

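```bash
python3 - <<'E'
from fit import *
import h,pickle
np.set_printoptions(precision=4,suppress=True)
I=None
h.cam=lambda c:[np.array(I[k],float) for k in('K','dist','rvec','tvec')]
I=pickle.load(open('wcov.pkl','rb'))
x,f=fit('w',[(201.5,136.5),(340.5,179),(307.5,264.5),(178,229.5),(219,125.5),(335.5,161.5)],[(-.054,-.09,.006),(-.054,.09,.006),(.072,.09,.006),(.072,-.09,.006),(-.072,-.075,.004),(-.072,.075,.004)],[.6,.18,-.36]);print('cover',x);print(f)
I=pickle.load(open('wcase.pkl','rb'))
uv=np.array([(47,38),(743,67),(48,95),(739,122),(75,534),(681,550),(98,514),(660,530)])/3.4+np.array([130,110])-.35
x,f=fit('w',uv,[(-.082,-.1,.074),(-.082,.1,.074),(-.066,-.1,.074),(-.066,.1,.074),(.077,-.1,.07),(.077,.1,.07),(.071,-.094,.07),(.071,.094,.07)],[.54,-.15,-.08]);print('case',x);print(f)
E
```

```text
cover [ 0.5989  0.1814 -0.3587]
[[ 0.1915 -0.1559]
 [ 1.4461 -0.192 ]
 [ 0.0119  0.884 ]
 [-0.6314  0.1853]
 [-1.051  -0.2495]
 [ 0.0624 -0.0954]]
case [ 0.5407 -0.1511 -0.0875]
[[-0.2504  0.1657]
 [ 0.5059 -0.3851]
 [ 0.1852 -0.0123]
 [-0.2329 -0.294 ]
 [ 0.0064 -0.6077]
 [-0.0338 -0.0583]
 [-1.6502  0.6635]
 [ 1.4817  0.9754]]
```

Call:
{"fn": "send_rows", "kwargs": {"plan": [{"linear": [-0.0295,0.0084,0],"delta_rot": [0,0,0],"fingers": 0},{"linear": [-0.0295,0.0084,0],"delta_rot": [0,0,0],"fingers": 0},{"linear": [-0.0295,0.0084,0],"delta_rot": [0,0,0],"fingers": 0},{"linear": [-0.0295,0.0084,0],"delta_rot": [0,0,2.3],"fingers": 0},{"linear": [0,0,0.035],"delta_rot": [0,0,0],"fingers": 0},{"linear": [0,0,0.035],"delta_rot": [0,0,0],"fingers": 0},{"linear": [0,0,0.035],"delta_rot": [0,0,0],"fingers": 0},{"linear": [0,0,0.015],"delta_rot": [0,0,0],"fingers": 0},{"linear": [0,0,0],"delta_rot": [0,0,0],"fingers": 0}]}}

```text
clock: 3.42
position: [0.5381, -0.245, 0.1596]
ee_rot: [-0.005, 0.733, 0.68, 0.014]
contact_force: [0.2, -1.3, -0.2]
width: 0.0
```

Call:
{"fn": "send_rows", "kwargs": {"plan": [{"linear": [-0.017,-0.007,0],"delta_rot": [0.7,-1.6,0.6],"fingers": 0},{"linear": [0,0,0.022],"delta_rot": [0,0,0],"fingers": 0},{"linear": [0,0,0.022],"delta_rot": [0,0,0],"fingers": 0},{"linear": [0,0,0],"delta_rot": [0,0,0],"fingers": 0},{"linear": [0,0,0],"delta_rot": [0,0,0],"fingers": 0}]}}

```text
clock: 3.83
position: [0.5338, -0.2529, 0.1183]
ee_rot: [0.001, 0.734, 0.679, 0.001]
contact_force: [1.4, -0.6, -0.1]
width: 0.0001
```

Call:
{"fn": "send_rows", "kwargs": {"plan": [{"linear": [0.008,0,0.003],"delta_rot": [0,0,0],"fingers": 0},{"linear": [0.008,0,0],"delta_rot": [0,0,0],"fingers": 0},{"linear": [0.008,0,0],"delta_rot": [0,0,0],"fingers": 0},{"linear": [0.008,0,0],"delta_rot": [0,0,0],"fingers": 0},{"linear": [0.008,0,0],"delta_rot": [0,0,0],"fingers": 0}]}}

```text
clock: 4.25
position: [0.5407, -0.2097, 0.1216]
ee_rot: [0.006, 0.734, 0.68, 0.003]
contact_force: [-0.2, -0.4, -0.6]
width: 0.0001
```

Call:
{"fn": "send_rows", "kwargs": {"plan": [{"linear": [0.006,0,0],"delta_rot": [0,0,0],"fingers": 0},{"linear": [0,0,0],"delta_rot": [0,0,0],"fingers": 0},{"linear": [0,0,-0.01],"delta_rot": [0,0,0],"fingers": 0},{"linear": [0,0,-0.03],"delta_rot": [0,0,0],"fingers": 0},{"linear": [0,0,-0.03],"delta_rot": [0,0,0],"fingers": 0},{"linear": [0,0,0],"delta_rot": [0,0,0],"fingers": 0}]}}

```text
clock: 4.75
position: [0.5396, -0.199, 0.1951]
ee_rot: [0.004, 0.733, 0.681, 0.002]
contact_force: [1.3, -0.6, 0.6]
width: 0.0
```

```bash
python3 - <<'E'
from h import *
a=save('s1','scene')[140:220,160:270]; b=save('t1','top')[165:250,250:345]
f=lambda a:cv2.resize(a,(390,400),interpolation=cv2.INTER_CUBIC)
cv2.imwrite('pics/c2.png',np.hstack([f(a),f(b)])[:,:,::-1])
E
```

```text
(no output)
```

View pics/c2.png

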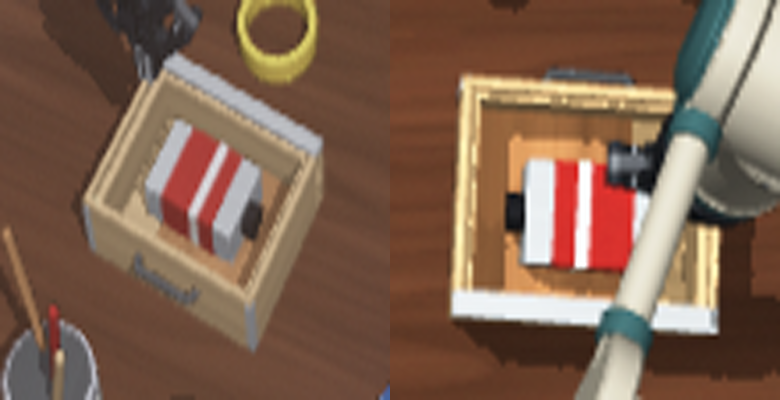

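The tin lies flat on the deck, inside the case. Next is the cover's handle.

Call:
{"fn": "send_rows", "kwargs": {"plan": [{"linear": [0,0,-0.03],"delta_rot": [0,0,0],"fingers": 0.05},{"linear": [0.038,0.003,-0.006],"delta_rot": [0,0,0],"fingers": 0.05},{"linear": [0.038,0.003,-0.003],"delta_rot": [0,0,0],"fingers": 0.05},{"linear": [0.038,0.003,-0.003],"delta_rot": [0,0,0],"fingers": 0.05},{"linear": [0.038,0.003,-0.003],"delta_rot": [0,0,0],"fingers": 0.05},{"linear": [0.038,0.003,0],"delta_rot": [0,0,0],"fingers": 0.05},{"linear": [0.038,0.003,0],"delta_rot": [0,0,0],"fingers": 0.05},{"linear": [0.038,0.003,0],"delta_rot": [0,0,0],"fingers": 0.05},{"linear": [0.038,0.003,0],"delta_rot": [0,0,0],"fingers": 0.05},{"linear": [0.038,0.003,0],"delta_rot": [0,0,0],"fingers": 0.05},{"linear": [0.035,0.003,0],"delta_rot": [0,0,0],"fingers": 0.05},{"linear": [0,0,0],"delta_rot": [0,0,7],"fingers": 0.05}]}}

```text
clock: 5.85
position: [0.5935, 0.1863, 0.223]
ee_rot: [-0.008, 0.778, 0.628, -0.008]
contact_force: [0.5, 0.3, -0.1]
width: 0.0497
```

Call:
{"fn": "send_rows", "kwargs": {"plan": [{"linear": [0,0,0],"delta_rot": [0,0,7],"fingers": 0.05},{"linear": [0,0,0],"delta_rot": [0,0,7],"fingers": 0.05},{"linear": [0,0,0],"delta_rot": [0,0,7],"fingers": 0.05},{"linear": [0,0,0],"delta_rot": [0,0,7],"fingers": 0.05},{"linear": [0,0,0],"delta_rot": [0,0,7],"fingers": 0.05},{"linear": [0,0,0],"delta_rot": [0,0,7],"fingers": 0.05},{"linear": [0,0,0],"delta_rot": [0,0,7],"fingers": 0.05},{"linear": [0,0,0],"delta_rot": [0,0,7],"fingers": 0.05},{"linear": [0,0,0],"delta_rot": [0,0,7],"fingers": 0.05},{"linear": [0,0,0],"delta_rot": [0,0,7],"fingers": 0.05},{"linear": [0,0,0],"delta_rot": [0,0,7],"fingers": 0.05},{"linear": [0,0,0],"delta_rot": [0,0,7],"fingers": 0.05}]}}

```text
clock: 6.85
position: [0.585, 0.187, 0.2026]
ee_rot: [0.004, 0.997, -0.073, -0.029]
contact_force: [0.5, -0.5, 0.1]
width: 0.0502
```

```bash
cat > go.py <<'E'
from h import *
import sys
np.set_printoptions(precision=4,suppress=True)
def to(pos,Rd,name=''):
    s=manip.get_state(); Rm=R.from_quat(np.roll(s['ee_rot'],-1))
    print(name,'lin',Rm.inv().apply(np.array(pos)-s['position']).round(4),'rot',(Rm.inv()*Rd).as_rotvec(degrees=True).round(2))
def down(heading): # tool down, x at heading
    c,n=np.cos(heading),np.sin(heading); return R.from_matrix(np.array([[c,n,0],[n,-c,0],[0,0,-1]]))
COV=(.5975,.1813,-.359); CASE=(.5395,-.1505,-.085)
def incase(p): 
    c,n=np.cos(CASE[2]),np.sin(CASE[2]); return np.array([CASE[0]+c*p[0]-n*p[1],CASE[1]+n*p[0]+c*p[1],p[2]])
E
python3 - <<'E'
from go import *
s=manip.get_state();print(s['clock'],s['position'],s['contact_force'],s['qpos'])
to((COV[0],COV[1],.12),down(COV[2]),'above')
E
```

```text
6.85 [0.585  0.187  0.2026] [ 0.5092 -0.5242  0.1004] [0.1927 0.3952 1.4609 0.0065 1.343  0.3363]
above lin [0.0178 0.0028 0.0817] rot [ 1.09  3.13 12.24]
```

Call:
{"fn": "send_rows", "kwargs": {"plan": [{"linear": [0,0,0],"delta_rot": [0.5,1.6,6.1],"fingers": 0.05},{"linear": [0,0,0],"delta_rot": [0.5,1.6,6.1],"fingers": 0.05},{"linear": [0.015,0,0.03],"delta_rot": [0,0,0],"fingers": 0.05},{"linear": [0,0,0.03],"delta_rot": [0,0,0],"fingers": 0.05},{"linear": [0,0,0.01],"delta_rot": [0,0,0],"fingers": 0.05},{"linear": [0,0,0],"delta_rot": [0,0,0],"fingers": 0.05}]}}

```text
clock: 7.35
position: [0.5966, 0.179, 0.1235]
ee_rot: [0.003, 0.982, -0.187, -0.003]
contact_force: [-0.8, 0.3, 0.4]
width: 0.0499
```

```bash
python3 - <<'E'
from go import *
s=manip.get_state();print(s['clock'],s['position'],s['contact_force'])
to((COV[0],COV[1],.036),down(COV[2]),'grasp')
E
```

```text
7.35 [0.5966 0.179  0.1235] [-0.7742  0.3086  0.3588]
grasp lin [ 0.0004 -0.003   0.0875] rot [ 0.37  0.28 -0.99]
```

Call:
{"fn": "send_rows", "kwargs": {"plan": [{"linear": [0,-0.003,0.03],"delta_rot": [0.4,0.3,-1],"fingers": 0.05},{"linear": [0,0,0.03],"delta_rot": [0,0,0],"fingers": 0.05},{"linear": [0,0,0.018],"delta_rot": [0,0,0],"fingers": 0.05},{"linear": [0,0,0.004],"delta_rot": [0,0,0],"fingers": 0.05},{"linear": [0,0,0],"delta_rot": [0,0,0],"fingers": 0.05}]}}

```text
clock: 7.77
position: [0.5968, 0.1806, 0.0372]
ee_rot: [0.0, 0.984, -0.179, -0.002]
contact_force: [0.4, -0.6, 0.0]
width: 0.0498
```

```bash
python3 - <<'E'
from go import *
s=manip.get_state();print(s['clock'],s['position'],s['contact_force'])
to((COV[0],COV[1],.036),down(COV[2]),'grasp')
E
```

```text
7.7667 [0.5968 0.1806 0.0372] [ 0.4053 -0.6352  0.0378]
grasp lin [ 0.0004 -0.0009  0.0012] rot [ 0.08  0.16 -0.02]
```

Well aligned, so I close the fingers.

Call:
{"fn": "send_rows", "kwargs": {"force": 80, "plan": [{"linear": [0,0,0.001],"delta_rot": [0,0.1,0],"fingers": 0},{"linear": [0,0,0],"delta_rot": [0,0,0],"fingers": 0},{"linear": [0,0,0],"delta_rot": [0,0,0],"fingers": 0},{"linear": [0,0,0],"delta_rot": [0,0,0],"fingers": 0},{"linear": [0,0,0],"delta_rot": [0,0,0],"fingers": 0},{"linear": [0,0,0],"delta_rot": [0,0,0],"fingers": 0}]}}

```text
clock: 8.27
position: [0.5989, 0.181, 0.0407]
ee_rot: [-0.0, 0.984, -0.179, 0.002]
contact_force: [-0.4, 0.6, -2.7]
width: 0.0164
```

```bash
python3 - <<'E'
from go import *
s=manip.get_state();print(s['clock'],s['position'],s['contact_force'],s['width'],R.from_quat(np.roll(s['ee_rot'],-1)).as_matrix())
E
```

```text
8.2667 [0.5989 0.181  0.0407] [-0.3995  0.6361 -2.677 ] 0.016361397339476984 [[ 0.936  -0.3519  0.0042]
 [-0.3519 -0.936   0.    ]
 [ 0.0039 -0.0015 -1.    ]]
```

Call:
{"fn": "send_rows", "kwargs": {"plan": [{"linear": [0,0,-0.01],"delta_rot": [0,0,0],"fingers": 0},{"linear": [0,0,-0.03],"delta_rot": [0,0,0],"fingers": 0},{"linear": [0,0,-0.04],"delta_rot": [0,0,0],"fingers": 0},{"linear": [0,0,-0.04],"delta_rot": [0,0,0],"fingers": 0},{"linear": [0,0,-0.03],"delta_rot": [0,0,-3],"fingers": 0},{"linear": [0,0,0],"delta_rot": [0,0,-6],"fingers": 0},{"linear": [0,0,0],"delta_rot": [0,0,-6],"fingers": 0},{"linear": [0,0,0],"delta_rot": [0,0,0],"fingers": 0}]}}

```text
clock: 8.93
position: [0.5972, 0.1809, 0.2033]
ee_rot: [-0.0, 0.999, -0.043, 0.003]
contact_force: [0.1, -0.3, -2.4]
width: 0.0167
```

```bash
cat >> go.py <<'E'
def cover_pose_tcp(tip,alpha,gz,gx=0,gy=0):
    """TCP pose (world) for cover tongue tip bottom at tip (case frame), tilt alpha(rad), TCP gz above underside"""
    Rc=R.from_euler('z',CASE[2])*R.from_euler('y',-alpha)
    o=incase(tip)+Rc.apply([.072,0,0])
    return o+Rc.apply([gx,gy,gz]), Rc*R.from_euler('x',np.pi)
E
python3 - <<'E'
from go import *
s=manip.get_state();print(s['clock'],s['position'],s['contact_force'],s['width'])
a=np.radians(16)
to(*cover_pose_tcp((-.055,0,.13),0,.04),'flat above');to(*cover_pose_tcp((-.055,0,.13),a,.04),'tilt above')
E
```

```text
8.9333 [0.5972 0.1809 0.2033] [ 0.1331 -0.2698 -2.4184] 0.016743040297095255
flat above lin [-0.0121  0.3352  0.033 ] rot [-0.04 -0.3  -0.07]
tilt above lin [-0.0259  0.3352  0.0146] rot [-0.03 15.7  -0.08]
```

Call:
{"fn": "send_rows", "kwargs": {"plan": [{"linear": [-0.001,0.03,0],"delta_rot": [0,0,0],"fingers": 0},{"linear": [-0.001,0.038,0],"delta_rot": [0,0,0],"fingers": 0},{"linear": [-0.001,0.038,0],"delta_rot": [0,0,0],"fingers": 0},{"linear": [-0.001,0.038,0],"delta_rot": [0,0,0],"fingers": 0},{"linear": [-0.001,0.038,0],"delta_rot": [0,0,0],"fingers": 0},{"linear": [-0.001,0.038,0],"delta_rot": [0,0,0],"fingers": 0},{"linear": [-0.001,0.038,0],"delta_rot": [0,0,0],"fingers": 0},{"linear": [-0.001,0.038,0],"delta_rot": [0,0,0],"fingers": 0},{"linear": [0,0.02,0],"delta_rot": [0,4,0],"fingers": 0},{"linear": [0,0,0],"delta_rot": [0,4,0],"fingers": 0},{"linear": [0,0,0],"delta_rot": [0,4,0],"fingers": 0},{"linear": [0,0,0],"delta_rot": [0,4,0],"fingers": 0}]}}

```text
clock: 9.93
position: [0.5578, -0.1466, 0.2025]
ee_rot: [0.007, 0.988, -0.058, 0.146]
contact_force: [0.3, 0.7, -3.0]
width: 0.0168
```

```bash
python3 - <<'E'
from go import *
s=manip.get_state();print(s['clock'],s['position'],s['contact_force'],s['width'])
a=np.radians(16)
to(*cover_pose_tcp((-.055,0,.13),a,.04),'tilt above');to(*cover_pose_tcp((-.055,0,.08),a,.04),'low')
E
```

```text
9.9333 [ 0.5578 -0.1466  0.2025] [ 0.3195  0.6841 -3.0307] 0.01678967037796406
tilt above lin [-0.018   0.0059  0.0094] rot [ 0.33 -0.85 -1.78]
low lin [-0.0325  0.0061  0.0572] rot [ 0.33 -0.85 -1.78]
```

Call:
{"fn": "send_rows", "kwargs": {"plan": [{"linear": [-0.01,0.006,0.01],"delta_rot": [0.3,-0.8,-1.8],"fingers": 0},{"linear": [-0.01,0,0.015],"delta_rot": [0,0,0],"fingers": 0},{"linear": [-0.006,0,0.01],"delta_rot": [0,0,0],"fingers": 0},{"linear": [0,0,0],"delta_rot": [0,0,0],"fingers": 0}]}}

```text
clock: 10.27
position: [0.5344, -0.1502, 0.1601]
ee_rot: [0.005, 0.989, -0.048, 0.138]
contact_force: [-0.9, 0.8, -3.2]
width: 0.0168
```

```bash
python3 - <<'E'
from go import *
import pickle
s=manip.get_state();print(s['clock'],s['position'],s['contact_force'],s['width'])
I=manip.camera_info('wrist'); w=save('w2','wrist'); t=save('s2','scene')
pickle.dump((I,s),open('w2.pkl','wb'))
to(*cover_pose_tcp((-.055,0,.095),np.radians(16),.04),'low')
c=cv2.resize(t[130:220,165:285],(400,300),interpolation=cv2.INTER_CUBIC)
o=np.zeros((384,912,3),np.uint8);o[:,:512]=w;o[:300,512:]=c
cv2.imwrite('pics/c3.png',cv2.resize(o[:,:,::-1],(800,337)))
E
```

```text
10.2667 [ 0.5344 -0.1502  0.1601] [-0.8943  0.7814 -3.2268] 0.016779940869208625
low lin [ 0.0032 -0.0006  0.0103] rot [ 0.06 -0.08 -0.62]
```

View pics/c3.png

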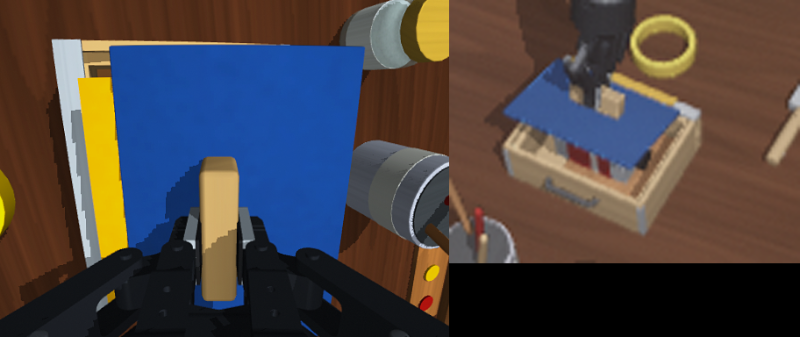

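```bash
python3 - <<'E'
from go import *
import h,pickle
from scipy.optimize import least_squares
I,s=pickle.load(open('w2.pkl','rb'))
h.cam=lambda c:[np.array(I[k],float) for k in('K','dist','rvec','tvec')]
im=cv2.imread('pics/w2.png'); hsv=cv2.cvtColor(im,cv2.COLOR_BGR2HSV)
bl=cv2.inRange(hsv,(100,120,30),(125,255,255)); ye=cv2.inRange(hsv,(22,150,120),(34,255,255)); ye[:,160:]=0; ye[:80]=0
for m in(bl,ye):
    cs=max(cv2.findContours(m,0,1)[0],key=cv2.contourArea); print(cv2.approxPolyDP(cs,5,True).reshape(-1,2).tolist())
Rt=R.from_quat(np.roll(s['ee_rot'],-1))
P=np.array([(-.054,.09,.006),(.072,.09,.006),(-.072,.075,.004)])
def pred(x,P=P):
    # tool: cover->tool: flip, offsets
    T=Rt.apply((R.from_rotvec(x[3:6])*R.from_euler('x',np.pi)).apply(P-np.array([0,0,0]))+np.array([x[0],x[1],x[2]]))+s['position']
    return T
uv=np.array([(124.5,52.5),(414,52.5),(90,89)])
r=least_squares(lambda x:np.r_[(h.proj('w',pred(np.r_[0,x[0],x[1],0,x[2],0]))-uv).ravel()],[0,.04,0])
print('gy(tool y),gz,pitch',r.x,r.fun)
for n,x in(('nom',[0,0,.04,0,0,0]),('fit',[0,r.x[0],r.x[1],0,r.x[2],0])):
    W=pred(np.array(x),np.array([(-.072,0,0),(.072,0,0)])); print(n,W, 'proj',h.proj('w',pred(np.array(x))))
L=[incase(p) for p in((-.082,.1,.074),(-.066,.1,.074),(.077,.1,.07))]; print('lip proj pred',h.proj('w',L))
cv2.imwrite('pics/c4.png',cv2.resize(im[30:130,40:240],(800,400),interpolation=cv2.INTER_CUBIC))
E
```

```text
[[125, 53], [147, 282], [163, 292], [183, 287], [199, 252], [226, 235], [231, 180], [263, 177], [273, 199], [272, 235], [299, 252], [316, 287], [336, 292], [341, 283], [357, 282], [384, 295], [414, 53]]
[[89, 89], [116, 294], [145, 281], [126, 88]]
gy(tool y),gz,pitch [-0.0003  0.0417  0.0419] [-1.098   0.525  -0.3028 -0.4922  0.5753 -0.0216]
nom [[ 0.4764 -0.1443  0.102 ]
 [ 0.6142 -0.1578  0.1413]] proj [[120.5574  52.7397]
 [412.9281  53.209 ]
 [ 86.0679  89.6064]]
fit [[ 0.4778 -0.1441  0.0975]
 [ 0.6139 -0.1575  0.1425]] proj [[123.402   53.025 ]
 [413.6972  52.0078]
 [ 90.5753  88.9784]]
lip proj pred [[ 53.8854  43.3013]
 [ 86.8372  43.1569]
 [330.3988  49.0027]]
```

View pics/c4.png

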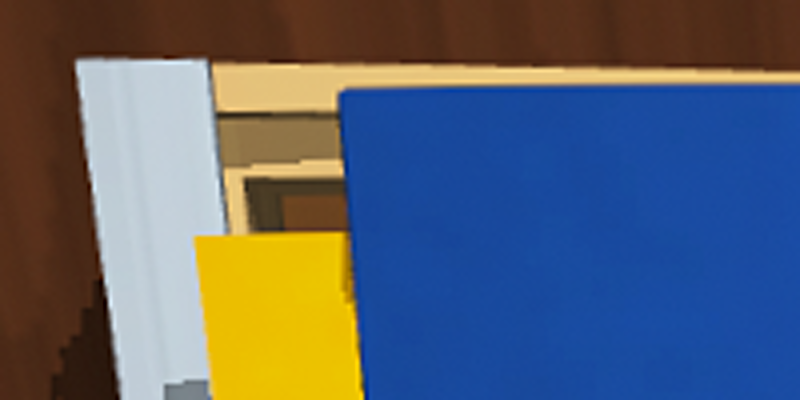

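```bash
cat >> go.py <<'E'
CASE=(.5415,-.151,-.086)
G=np.array([0,-.0003,.0417]); RG=R.from_rotvec([0,.042,0])*R.from_euler('x',np.pi)
def cov_now():
    s=manip.get_state(); Rt=R.from_quat(np.roll(s['ee_rot'],-1)); Rc=Rt*RG
    o=s['position']+Rt.apply(G); Rz=R.from_euler('z',-CASE[2])
    f=lambda p:Rz.apply(o+Rc.apply(p)-np.array([CASE[0],CASE[1],0]))*1000
    print('t',round(s['clock'],2),'tip',f([-.072,0,0]).round(1),'front',f([.072,0,0]).round(1),'rot',(Rz*Rc).as_rotvec(degrees=True).round(2),'F',Rz.apply(s['contact_force']).round(1),'w',round(s['width'],4))
def cgo(tip,deg,name=''):
    Rc=R.from_euler('z',CASE[2])*R.from_euler('y',-deg,degrees=True)
    o=incase(np.array(tip)/1000)+Rc.apply([.072,0,0]); Rt=Rc*RG.inv(); to(o-Rt.apply(G),Rt,name)
E
python3 - <<'E'
from go import *
cov_now(); cgo((-56,-.5,78),13,'a'); cgo((-56,-.5,61.5),13,'b')
E
```

```text
t 10.37 tip [-61.5   0.7  99.4] front [ 75.   -0.7 145. ] rot [  0.03 -18.49  -0.57] F [-0.  -0.3 -2.1] w 0.0167
a lin [0.0033 0.0005 0.0291] rot [ 0.01 -5.49 -0.57]
b lin [-0.0012  0.0005  0.045 ] rot [ 0.01 -5.49 -0.57]
```

Call:
{"fn": "send_rows", "kwargs": {"plan": [{"linear": [0.004,0.0005,0.008],"delta_rot": [0,-2.7,-0.6],"fingers": 0},{"linear": [0,0,0.01],"delta_rot": [0,-2.7,0],"fingers": 0},{"linear": [0,0,0.008],"delta_rot": [0,0,0],"fingers": 0},{"linear": [0,0,0],"delta_rot": [0,0,0],"fingers": 0}]}}

```text
clock: 10.7
position: [0.5502, -0.1531, 0.1417]
ee_rot: [0.006, 0.994, -0.044, 0.095]
contact_force: [-1.4, 0.2, -3.2]
width: 0.0166
```

```bash
python3 - <<'E'
from go import *
cov_now(); cgo((-58,-.5,61.5),13,'b')
E
```

```text
t 10.7 tip [-53.3  -1.   84.1] front [ 86.8  -1.3 117.4] rot [ -0.17 -13.38  -0.14] F [-1.4  0.  -3.2] w 0.0166
b lin [-0.0086 -0.0006  0.0217] rot [ 0.18 -0.38 -0.13]
```

Call:
{"fn": "send_rows", "kwargs": {"plan": [{"linear": [-0.004,-0.0005,0.009],"delta_rot": [0.1,-0.3,-0.1],"fingers": 0},{"linear": [-0.003,0,0.007],"delta_rot": [0,0,0],"fingers": 0},{"linear": [-0.001,0,0.004],"delta_rot": [0,0,0],"fingers": 0},{"linear": [0,0,0],"delta_rot": [0,0,0],"fingers": 0}]}}

```text
clock: 11.03
position: [0.5461, -0.1519, 0.1198]
ee_rot: [0.005, 0.995, -0.043, 0.095]
contact_force: [-0.3, -0.8, -3.2]
width: 0.0166
```

```bash
python3 - <<'E'
from go import *
cov_now(); cgo((-58,-.5,61.5),13,'b'); cgo((-71,-.5,61.5),13,'c')
E
```

```text
t 11.03 tip [-57.5  -0.2  62.3] front [82.6 -0.3 95.4] rot [ -0.08 -13.28  -0.05] F [-0.2 -0.8 -3.2] w 0.0166
b lin [-0.0004  0.0003  0.0011] rot [ 0.08 -0.28 -0.05]
c lin [-0.0132  0.0003 -0.0014] rot [ 0.08 -0.28 -0.05]
```

```bash
python3 - <<'E'
from go import *
import h
w=save('w3','wrist'); cov_now()
cv2.imwrite('pics/c5.png',cv2.resize(w[10:160,0:200],(800,600),interpolation=cv2.INTER_CUBIC)[:,:,::-1])
L=[incase(p) for p in((-.082,.1,.074),(-.066,.1,.074),(-.066,0,.074))]; print('lip pred',proj('wrist',L))
s=manip.get_state(); Rt=R.from_quat(np.roll(s['ee_rot'],-1))
print('cover pred',proj('wrist',s['position']+Rt.apply(G+RG.apply([(-.054,.09,.006),(-.072,.075,.004),(-.072,0,.004)]))))
E
```

```text
t 11.08 tip [-57.5  -0.2  62.6] front [82.6 -0.3 95.7] rot [ -0.08 -13.28  -0.05] F [-0.2  0.6 -3.1] w 0.0162
lip pred [[ 20.461   27.8365]
 [ 60.2485  27.505 ]
 [ 90.5024 245.2684]]
cover pred [[123.2977  53.2074]
 [ 90.5037  89.1279]
 [109.3    238.4751]]
```

View pics/c5.png

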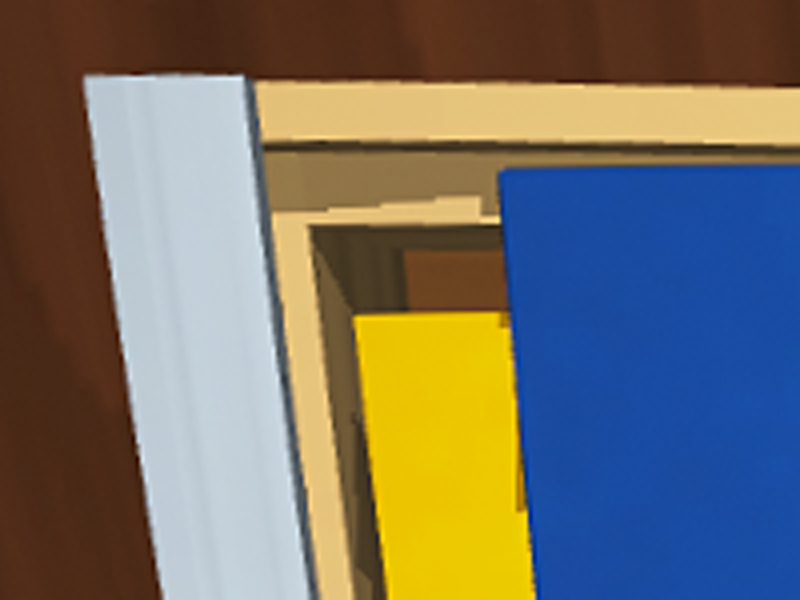

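Predicted and observed lip and tongue pixels agree to within about 1–2 px: lip corners at (21,28) and (61,29), tongue corner at (89,89). I slide the tongue under the lip.

Call:
{"fn": "send_rows", "kwargs": {"plan": [{"linear": [-0.005,0.0005,0.001],"delta_rot": [0,0,0],"fingers": 0},{"linear": [-0.004,0,-0.0005],"delta_rot": [0,0,0],"fingers": 0},{"linear": [-0.004,0,-0.0005],"delta_rot": [0,0,0],"fingers": 0},{"linear": [0,0,0],"delta_rot": [0,0,0],"fingers": 0}]}}

```text
clock: 11.42
position: [0.5375, -0.1523, 0.1202]
ee_rot: [0.006, 0.994, -0.045, 0.102]
contact_force: [-0.3, -1.1, -3.0]
width: 0.0167
```

```bash
python3 - <<'E'
from go import *
cov_now(); cgo((-75,-.7,61.5),13,'c')
E
```

```text
t 11.42 tip [-65.2  -1.2  61.8] front [74.4 -1.7 97. ] rot [ -0.16 -14.12  -0.23] F [-0.2 -1.1 -3. ] w 0.0167
c lin [-0.0088 -0.0006 -0.0002] rot [ 0.18 -1.12 -0.21]
```

Call:
{"fn": "send_rows", "kwargs": {"plan": [{"linear": [-0.004,-0.0005,-0.001],"delta_rot": [0.2,-0.5,-0.2],"fingers": 0},{"linear": [-0.003,0,-0.0005],"delta_rot": [0,-0.5,0],"fingers": 0},{"linear": [-0.002,0,0],"delta_rot": [0,0,0],"fingers": 0},{"linear": [0,0,0],"delta_rot": [0,0,0],"fingers": 0}]}}

```text
clock: 11.75
position: [0.5363, -0.1533, 0.1245]
ee_rot: [0.006, 0.994, -0.044, 0.104]
contact_force: [-0.3, 0.7, -2.3]
width: 0.0169
```

```bash
python3 - <<'E'
from go import *
cov_now(); cgo((-75,-.7,61.5),13,'c');cgo((-78,-.7,61),13,'c')
E
```

```text
t 11.75 tip [-66.1  -2.4  65.9] front [ 73.4  -2.7 101.6] rot [ -0.19 -14.35  -0.17] F [-0.4  0.7 -2.3] w 0.0169
c lin [-0.0086 -0.0017  0.0042] rot [ 0.2  -1.35 -0.15]
c lin [-0.0116 -0.0017  0.004 ] rot [ 0.2  -1.35 -0.15]
```

Call:
{"fn": "send_rows", "kwargs": {"plan": [{"linear": [0.003,-0.001,0.004],"delta_rot": [0.2,-1.3,-0.1],"fingers": 0},{"linear": [0,0,0.001],"delta_rot": [0,0,0],"fingers": 0}]}}

```text
clock: 11.92
position: [0.5388, -0.1527, 0.1207]
ee_rot: [0.004, 0.995, -0.043, 0.092]
contact_force: [1.0, 0.2, -3.4]
width: 0.0165
```

```bash
python3 - <<'E'
from go import *
cov_now(); cgo((-64,-.7,61),13,'b');cgo((-75,-.7,61),13,'c')
s=manip.get_state();print(s['qpos'],s['qd'],s['moment'])
E
```

```text
t 11.92 tip [-65.1  -1.6  63.6] front [75.3 -1.7 95.8] rot [ -0.03 -12.92  -0.02] F [ 1.   0.3 -3.4] w 0.0165
b lin [ 0.0005 -0.0009  0.0027] rot [ 0.03  0.08 -0.02]
c lin [-0.0103 -0.0009  0.0007] rot [ 0.03  0.08 -0.02]
[-0.4388  0.2889  1.8763  0.0869  0.8056 -0.4073] [-0.01   -0.0195  0.0593 -0.009  -0.0178 -0.0194] [ 0.0316  0.2307 -0.0424]
```

Call:
{"fn": "send_rows", "kwargs": {"plan": [{"linear": [0,-0.001,0.003],"delta_rot": [0,0,0],"fingers": 0},{"linear": [-0.006,0,-0.001],"delta_rot": [0,0,0],"fingers": 0}]}}

```text
clock: 12.08
position: [0.5345, -0.1517, 0.1175]
ee_rot: [0.005, 0.995, -0.043, 0.093]
contact_force: [9.2, 0.2, -11.9]
width: 0.0164
```

```bash
python3 - <<'E'
from go import *
cov_now(); cgo((-75,-.7,61),13,'c')
E
```

```text
t 12.08 tip [-69.3  -1.   60.2] front [71.  -1.1 92.9] rot [ -0.07 -13.11  -0.04] F [  9.1   0.9 -11.9] w 0.0164
c lin [-0.0054 -0.0003 -0.0017] rot [ 0.07 -0.11 -0.03]
```

```bash
cat >> go.py <<'E'
CASE=(.540,-.151,-.086)
G=np.array([0,-.0003,.0417]); RG=R.from_rotvec([0,.006,0])*R.from_euler('x',np.pi)
E
python3 - <<'E'
from go import *
cov_now(); cgo((-62,-.7,61),11,'back');cgo((-75,-.7,61),11,'c')
E
```

```text
t 12.08 tip [-68.3  -0.9  62.8] front [73.  -1.  90.4] rot [ -0.07 -11.05  -0.04] F [  9.1   0.9 -11.9] w 0.0164
back lin [ 0.0059 -0.0002  0.003 ] rot [ 0.07 -0.05 -0.03]
c lin [-0.0069 -0.0002  0.0005] rot [ 0.07 -0.05 -0.03]
```

Call:
{"fn": "send_rows", "kwargs": {"plan": [{"linear": [0.006,0,0.002],"delta_rot": [0,0,0],"fingers": 0},{"linear": [0.001,0,0.002],"delta_rot": [0,0,0],"fingers": 0},{"linear": [0,0,0],"delta_rot": [0,0,0],"fingers": 0}]}}

```text
clock: 12.33
position: [0.539, -0.1514, 0.1131]
ee_rot: [0.004, 0.995, -0.043, 0.09]
contact_force: [-0.6, 0.5, -2.9]
width: 0.0169
```

```bash
python3 - <<'E'
from go import *
cov_now(); cgo((-62,-.7,60.5),11,'back');cgo((-72,-.7,61),11,'c')
E
```

```text
t 12.33 tip [-64.2  -0.2  58.7] front [77.2 -0.3 85.5] rot [  0.01 -10.73  -0.03] F [-0.6  0.5 -2.9] w 0.0169
back lin [ 0.0023  0.0005 -0.0017] rot [-0.    0.27 -0.03]
c lin [-0.0074  0.0005 -0.004 ] rot [-0.    0.27 -0.03]
```

Call:
{"fn": "send_rows", "kwargs": {"plan": [{"linear": [0.001,0,-0.003],"delta_rot": [0,0,0],"fingers": 0},{"linear": [-0.007,0,-0.001],"delta_rot": [0,0,0],"fingers": 0}]}}

```text
clock: 12.5
position: [0.533, -0.1511, 0.116]
ee_rot: [0.004, 0.995, -0.043, 0.09]
contact_force: [1.8, -0.9, -4.8]
width: 0.0165
```

```bash
python3 - <<'E'
from go import *
cov_now(); cgo((-72,-.7,61),11,'c')
E
```

```text
t 12.5 tip [-70.2  -0.4  61.5] front [71.3 -0.4 88.4] rot [ -0.   -10.74  -0.01] F [ 1.9 -0.7 -4.8] w 0.0165
c lin [-0.002   0.0003 -0.0001] rot [ 0.    0.26 -0.01]
```

Call:
{"fn": "send_rows", "kwargs": {"plan": [{"linear": [-0.004,0,0.0005],"delta_rot": [0,-0.5,0],"fingers": 0},{"linear": [-0.002,0,0],"delta_rot": [0,0,0],"fingers": 0}]}}

```text
clock: 12.67
position: [0.5266, -0.1505, 0.1145]
ee_rot: [0.004, 0.995, -0.043, 0.087]
contact_force: [2.6, -0.7, -5.6]
width: 0.0165
```

```bash
python3 - <<'E'
from go import *
cov_now(); cgo((-75,-.7,61),10,'c')
E
```

```text
t 12.67 tip [-77.   -0.3  60.6] front [64.7 -0.4 86.3] rot [ -0.01 -10.3   -0.04] F [ 2.7 -0.5 -5.6] w 0.0165
c lin [0.0023 0.0004 0.0003] rot [ 0.02 -0.3  -0.04]
```

```bash
python3 - <<'E'
from go import *
for d in(8,5.5,3,0): cgo((-76.3,-.7,60.3),d,d)
E
```

```text
8 lin [0.0023 0.0004 0.0033] rot [ 0.01 -2.3  -0.04]
5.5 lin [0.0039 0.0004 0.0065] rot [ 0.01 -4.8  -0.04]
3 lin [0.0054 0.0004 0.0099] rot [ 0.01 -7.3  -0.04]
0 lin [0.007  0.0004 0.0139] rot [  0.01 -10.3   -0.04]
```

Call:
{"fn": "send_rows", "kwargs": {"plan": [{"linear": [0.002,0.0004,0.0032],"delta_rot": [0,-2.3,0],"fingers": 0},{"linear": [0.0016,0,0.0032],"delta_rot": [0,-2.5,0],"fingers": 0}]}}

```text
clock: 12.83
position: [0.53, -0.1512, 0.1097]
ee_rot: [0.002, 0.998, -0.044, 0.046]
contact_force: [2.0, 0.2, -4.5]
width: 0.0164
```

```bash
python3 - <<'E'
from go import *
cov_now()
for d in(3,1.5,0): cgo((-76,-.7,60.3),d,d)
E
```

```text
t 12.83 tip [-77.8  -0.6  61.2] front [65.5 -1.  75.2] rot [-0.03 -5.57 -0.16] F [ 1.9  0.4 -4.5] w 0.0164
3 lin [ 0.0035 -0.      0.0043] rot [ 0.04 -2.57 -0.16]
1.5 lin [ 0.0045 -0.0001  0.0063] rot [ 0.03 -4.07 -0.16]
0 lin [ 0.0054 -0.0001  0.0083] rot [ 0.03 -5.57 -0.16]
```

Call:
{"fn": "send_rows", "kwargs": {"plan": [{"linear": [0.0025,0,0.0042],"delta_rot": [0,-2.6,-0.15],"fingers": 0},{"linear": [0.001,0,0.002],"delta_rot": [0,-1.5,0],"fingers": 0}]}}

```text
clock: 13.0
position: [0.5339, -0.1518, 0.1044]
ee_rot: [0.001, 0.999, -0.043, 0.008]
contact_force: [0.6, -0.1, -2.4]
width: 0.0163
```

```bash
python3 - <<'E'
from go import *
cov_now()
for d in(1,0): cgo((-76,-.7,60.3),d,d)
E
```

```text
t 13.0 tip [-77.3  -1.1  61.1] front [66.7 -1.1 64.3] rot [-0.08 -1.31 -0.03] F [ 0.6 -0.1 -2.4] w 0.0163
1 lin [ 0.0015 -0.0004  0.0012] rot [ 0.08 -0.31 -0.03]
0 lin [ 0.0022 -0.0004  0.0024] rot [ 0.08 -1.31 -0.03]
```

Call:
{"fn": "send_rows", "kwargs": {"plan": [{"linear": [0.0015,0,0.0024],"delta_rot": [0,-1.3,0],"fingers": 0},{"linear": [0,0,0.001],"delta_rot": [0,0,0],"fingers": 0}]}}

```text
clock: 13.17
position: [0.5361, -0.1523, 0.1009]
ee_rot: [0.001, 0.999, -0.043, -0.004]
contact_force: [-0.2, -0.4, -2.5]
width: 0.0163
```

```bash
python3 - <<'E'
from go import *
cov_now(); a=save('w4','wrist'); b=save('s4','scene')
c=cv2.resize(b[140:215,170:260],(384,320),interpolation=cv2.INTER_CUBIC)
o=np.zeros((384,896,3),np.uint8);o[:,:512]=a;o[:320,512:]=c
cv2.imwrite('pics/c6.png',cv2.resize(o[:,:,::-1],(800,343)))
E
```

```text
t 13.17 tip [-76.1  -1.4  59.3] front [67.9 -1.4 59.1] rot [-0.11  0.1   0.01] F [-0.2 -0.4 -2.5] w 0.0163
```

View pics/c6.png

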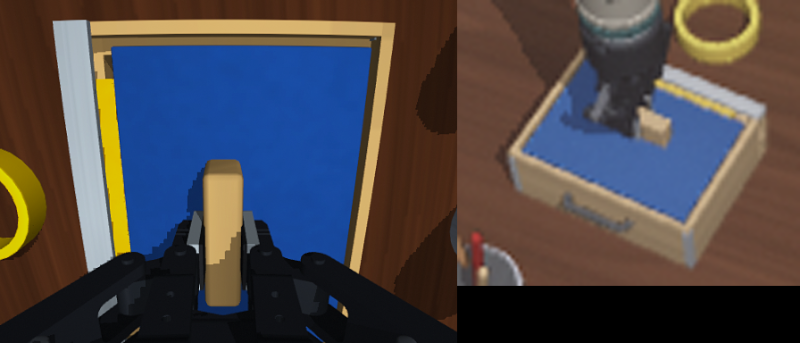

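The cover lies inside the rim, flat, with its tongue under the lip at about (105,150). The force reading still shows only its weight, so I press down until it meets the ledges.

Call:
{"fn": "send_rows", "kwargs": {"plan": [{"linear": [0,-0.001,0.002],"delta_rot": [0,0,0],"fingers": 0},{"linear": [0,0,0.0015],"delta_rot": [0,0,0],"fingers": 0}]}}

```text
clock: 13.43
position: [0.5343, -0.1507, 0.0983]
ee_rot: [0.001, 0.999, -0.043, -0.003]
contact_force: [-2.1, 1.6, 8.4]
width: 0.016
```

```bash
python3 - <<'E'
from go import *
cov_now()
E
```

```text
t 13.43 tip [-78.    0.1  56.7] front [66.   0.  56.6] rot [-0.08  0.04 -0.03] F [-2.3  1.4  8.4] w 0.016
```

Contact with about 11 N of downward push, and the cover is flat. I release and retreat.

Call:
{"fn": "send_rows", "kwargs": {"plan": [{"linear": [0,0,0],"delta_rot": [0,0,0],"fingers": 0.045},{"linear": [0,0,0],"delta_rot": [0,0,0],"fingers": 0.045},{"linear": [0,0,0],"delta_rot": [0,0,0],"fingers": 0.045},{"linear": [0,0,0],"delta_rot": [0,0,0],"fingers": 0.045},{"linear": [0,0,-0.01],"delta_rot": [0,0,0],"fingers": 0.045},{"linear": [0,0,-0.03],"delta_rot": [0,0,0],"fingers": 0.045},{"linear": [0,0,-0.04],"delta_rot": [0,0,0],"fingers": 0.045},{"linear": [0,0,-0.04],"delta_rot": [0,0,0],"fingers": 0.045},{"linear": [0,0,-0.03],"delta_rot": [0,0,0],"fingers": 0.045},{"linear": [0,0,0],"delta_rot": [0,0,0],"fingers": 0.045}]}}

```text
clock: 14.27
position: [0.5326, -0.15, 0.2577]
ee_rot: [0.0, 0.999, -0.044, -0.004]
contact_force: [0.6, 0.2, 0.0]
width: 0.0454
```

```bash
python3 - <<'E'
from go import *
s=manip.get_state();print(s['clock'],s['position'],s['contact_force'],s['width'])
a=save('w5','wrist'); b=save('s5','scene')
for n,P in (('lip',[(-.066,.1,.074)]),('rim out',[(.077,.1,.07)]),('plate z66',[(-.058,.09,.066),(.068,.09,.066),(-.058,-.09,.066)])): print(n,proj('wrist',[incase(p) for p in P]).round(1))
c=cv2.resize(b[140:215,170:260],(384,320),interpolation=cv2.INTER_CUBIC)
o=np.zeros((384,896,3),np.uint8);o[:,:512]=a;o[:320,512:]=c
cv2.imwrite('pics/c7.png',cv2.resize(o[:,:,::-1],(800,343)))
E
```

```text
14.2667 [ 0.5326 -0.15    0.2577] [0.6129 0.1663 0.04  ] 0.04542359540204821
lip [[184.5  63.2]]
rim out [[352.4  63.4]]
plate z66 [[196.   76. ]
 [340.1  75.8]
 [204.2 261.3]]
```

View pics/c7.png

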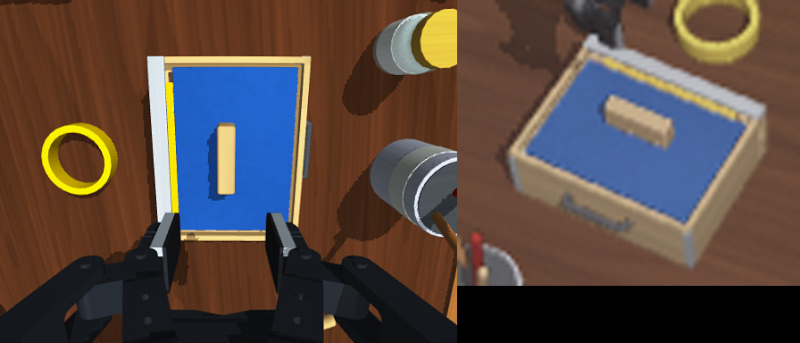

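The cover lies seated in the rim and the gripper is clear. One numeric check before I hand it in.

```bash
python3 - <<'E'
from go import *
im=cv2.imread('pics/w5.png'); hsv=cv2.cvtColor(im,cv2.COLOR_BGR2HSV)
bl=cv2.inRange(hsv,(100,120,30),(125,255,255)); bl[:,:150]=0; bl[:,360:]=0
cs=max(cv2.findContours(bl,0,1)[0],key=cv2.contourArea); q=cv2.approxPolyDP(cs,4,True).reshape(-1,2)
W=ray('wrist',q,.066); print(q.tolist()); print((R.from_euler('z',-CASE[2]).apply(W-np.array([CASE[0],CASE[1],0]))*1000).round(1))
lipc=(np.array([[163,57],[310,57]])/ .8929); print((R.from_euler('z',-CASE[2]).apply(ray('wrist',lipc,.072)-np.array([CASE[0],CASE[1],0]))*1000).round(1))
E
```

```text
[[194, 75], [201, 256], [297, 257], [298, 239], [313, 237], [321, 249], [333, 76]]
[[-59.7  90.8  66. ]
 [-61.  -84.   66. ]
 [ 36.8 -84.6  66. ]
 [ 37.  -64.6  66. ]
 [ 51.9 -62.4  66. ]
 [ 60.7 -75.6  66. ]
 [ 61.8  89.8  66. ]]
[[-68.1  99.7  72. ]
 [ 72.   99.4  72. ]]
```

```bash
python3 -c "
from rig import manip
print(manip.sign_off(), manip.get_state()['clock'])"
```

```text
the job is handed in; nothing more can be done
the job is handed in; nothing more can be done
```

I tipped the tin onto the deck, hooked the cover's tongue under the lip at about 10–11° and swung it down into the rim. I then released it and handed the job in at about 14.4 s; no verdict is reported.

**Final checks**
- **Tin:** after tipping it lay flat inside the case in both the scene and top views. The cover hides it now, so I could not look again at the end.
- **Cover:** before release the gripper read it as flat (0.1°) and pressing on the ledges with about 11 N. In the last wrist picture the tongue tip is at case x of about -76 mm. The cover is roughly centred, with its lip-side plate corner at y 91 mm where 90 is nominal.
- **Robot:** the gripper was clear, with about 0 N on the wrist. The bystanders in the last pictures looked undisturbed, but I did not measure them.

**What disagreed**
- **Camera offsets:** the wrist camera put things 2–3 mm off the other estimates in x. In the last picture the plate came out about 4 mm short, and I put that down to scale error and shadow at its edge.
- **Seating height:** my grasp model gave about 57 mm at contact instead of 60. I took that as an error in the grasp offset, because the contact force and both pictures show the cover seated.
- **First insertion:** the tongue caught on the lip with about 9 N because I had overestimated the tilt. I backed off, lowered it and slid it in on the second try.

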